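# Check the stay hinge of the bread bin

## Task

Check that the stay hinge of the bread bin still holds: raise the lid by its bar handle, feel for the part-open position where it neither sinks nor rises, and take your hand off it completely so that it stands there by itself for three seconds, not resting on its open stop. Then take the handle again and guide the lid fully shut, and let go. Handle the lid gently: never let it drop, slam or fly open, do not force the handle, and leave the things standing round the bin alone.

Things in the scene. Friction and masses are not known exactly. Their poses are not given: they have to be found in the camera images.
- bin: Grey bread bin, fixed to the worktop, 220 mm deep (its x) x 260 mm wide (its y) x 115 mm high without the lid; origin at the centre of its underside, z up. The lid is hinged along the top edge at its +x side; the handle is near the -x side. Two croissants lie inside.
- lid (a joint): Lid angle in rad: 0 shut, grows as the handle side rises, open stop at 1.25. A spring in the hinge pulls it open about equally at every angle: low down the weight wins and it sinks shut, high up the spring wins and it rises to the stop. Between them friction holds it in a band only 0.1 to 0.3 rad wide, whose middle lies anywhere from 0.4 to 0.95. Released outside the band it picks up speed.
- lid_edge (a point): Middle of the lid's free edge (underside), 220 mm from the hinge axis. The lid is a wooden panel 220 x 260 x 12 mm of 0.65 to 1.0 kg (differs from run to run, and with it the band); felt at the handle, the weight less the spring is at most about 2.5 N and the hinge friction about 0.25 N each way.
- hinge (a point): Point on the hinge axis, at the middle of the bin's width: 110 mm along the bin's +x and 115 mm above its underside. The axis is along the bin's y.
- handle (a point): Centre of the lid's steel bar handle: round, 10 mm thick, 110 mm between its posts, parallel to the hinge axis. Lid shut: 190 mm from the axis towards the bin's -x and 55 mm above it; 42 mm above the lid's top. Pinch it from above, fingers apart along the bin's x; it turns between the pads as the lid swings. With the lid raised open the fingers at most 35 mm there, to clear the lid.
- tin: Food tin, 75 mm across, 58 mm high, standing behind the hinge side of the bin; origin at the centre of its underside. Leave alone.
- spice_jar: Spice jar, 41 mm across, 105 mm high, standing behind the hinge side of the bin; origin at the centre of its underside. Leave alone.
- shaker: Glass shaker, 44 mm across, 90 mm high, standing beside the bin at its -y side, which is the side away from the robot; origin at the centre of its underside. Leave alone.

How it is judged:
By the outcome, as a careful person would: the job done as asked, in the order asked, and still so for the second after the job is handed in, with the robot touching nothing.
It also fails if it takes over 72 s, if anything falls off the work surface, if the arm or the gripper's body presses on something with over 40 N, if the wrist force passes 120 N, or if a joint passes its speed limit or range.

## Robot

A 7-joint arm with a two-finger parallel gripper is mounted at the origin on a cart in front of the work surface, level with it; the furniture and walls round the work are solid. World frame = base frame: x ahead of the robot, y to its left, z up, the work surface at z = 0. Lengths are in mm, angles in degrees, forces in N, time in s.
With the tool pointing down it reaches from about 425 to 950 mm from the base axis. Payload 16.7 kg.
Tool frame: the origin (TCP) lies midway between the tips of the shut fingers; the grasp point (between the pads) lies 19 mm behind it; z points along the fingers, y is the line along which they close (so a half turn about z gives the same grasp; the last joint's range is limited). The gripper opens to 94 mm and grips with 3 to 60 N. Pads are 16 mm wide; open, the fingers measure 119 mm over their backs; the gripper's body (75 mm by 177 mm) begins 78 mm behind the grasp point.
Start: joints at [59.96, 24.414, 4.234, 92.017, -1.954, 63.644, -3.845], TCP at [247.075, -628.115, 205.467] pointing down, gripper open.
Joint ranges: [-163.25, 163.25], [-28.42, 122.38], [-70.27, 78.77], [12.13, 141.07], [-58.53, 238.53], [9.26, 117.41], [-156.51, 156.51]. Speed limits (degrees/s): [108.29, 108.29, 136.94, 136.94, 172.46, 172.46, 172.46].

## Interface

Orientations are given as [roll, pitch, yaw] about the fixed x, y, z axes, in that order (R = Rz(yaw) Ry(pitch) Rx(roll)).
In Python, from rig import env gives the robot as it stands. The module is installed in compiled form; this text tells all that it offers. Calls block until the motion is done:
- env.move_ptp(position, orientation): joint-space move of the TCP to a pose.
- env.move_straight(position, attitude=None, rate=150, until_force=None): straight line of the TCP; attitude=None keeps the orientation; rate is the mean speed in mm/s. With until_force (N) it stops when the force on the tool has changed by that much, and returns True; else False.
- env.move_joints(angles): joint-space move.
- env.move_gripper(opening, strength=None): opening from 0.0 (shut) to 1.0 (fully open); strength is the grip in N (None keeps the last); returns when the fingers have stopped.
- env.hold(seconds).
- env.ik(position, orientation): joint angles nearest the present ones, or None.
- env.capture(name): name is "scene" or "side" or "wrist"; returns (picture, depth): 480x640x3 uint8, blue, green, red; 480x640 float32, mm along the optical axis (not along the pixel's ray), 0 where there is no reading.
- env.calibration(name): a dict with "fx", "fy", "cx", "cy" (pixels), "rvec" (rotation vector, rad) and "tvec" (3), from world to camera coordinates, as OpenCV has them. Camera axes: x right, y down, z forward; pixel columns grow to the right and rows downward; lengths in mm; the calibration is good to about 2 mm. The wrist camera is an equidistant fisheye: a pixel r from the principal point sees the ray r / f radians off the axis. A picture is of the moment at which its call begins: read the wrist's pose just before it. calibration takes no time and is no camera call; for the wrist camera it gives the pose at the moment of the call.
A pose or a line that the arm cannot do raises env.PlanningError and nothing moves.
- env.hand_in(): hands the job in; it is judged then, once.
Trained networks look in the newest picture that a camera, given by its name, has taken for a name from the list of things; names that differ only in an ending like _2 or _b are one class to them, and where a whole thing is asked for, a point or a joint stands for the part that bears it (a point fixed in the world has none). Each returns a list of dicts, best first, with "confidence" (0 to 1); they miss things now and then, are a little off and sometimes report something else, mostly with a low value. They report only what shows in the picture. A call takes as long as a camera call.
- env.boxes_of(camera, label): "rect" ([left, top, width, height] in pixels, round what is visible of it).
Readings, each from a call of its own:
- env.current_clock(): time.
- env.current_joint_pos(): joint angles.
- env.current_joint_velocities(): joint speeds.
- env.current_joint_torque(): joint torques, N m.
- env.current_tool_pos(): TCP position.
- env.current_orientation(): TCP orientation.
- env.current_wrist_force(): force on the tool from outside, world axes, zero at the start.
- env.current_wrist_torque(): the same for the moment, N m.
- env.current_opening(): opening from 0.0 (shut) to 1.0 (fully open).
- env.current_finger_force(): force on a finger pad.
Only numpy, scipy, OpenCV 4.12 (cv2) and the standard library are available. Lean on these libraries where they do the work, as an engineer would, in place of code of your own. Each camera call takes 0.05 s, during which the arm holds its last target. There are 200 camera calls.

## Working session

There is one attempt and no reset: what is moved stays moved. The work goes in short steps, each a Python script; the robot and the scene stay as the last script left them, time stands still between calls to the robot, and variables do not carry over. Pictures are saved under pics/ and viewed, at most 10 in all, crops included, and the job is handed in when it is done.

```bash
mkdir -p pics; cat > h.py <<'E'
import numpy as np, cv2
from rig import env
def cal(n):
    c=env.calibration(n); R=cv2.Rodrigues(np.array(c["rvec"],float))[0]; return c,R,np.array(c["tvec"],float).ravel()
def cloud(n,depth):
    c,R,t=cal(n); v,u=np.mgrid[0:480,0:640]
    P=np.stack([(u-c["cx"])/c["fx"]*depth,(v-c["cy"])/c["fy"]*depth,depth],-1)
    return (P-t)@R   # world
E
python3 - <<'E'
from h import *
for n in("scene","side"):
    p,d=env.capture(n); cv2.imwrite(f"pics/{n}0.png",p); np.save(n+"0.npy",d)
    W=cloud(n,d)
    for l in("bin","lid","handle","tin","spice_jar","shaker"):
        for b in env.boxes_of(n,l)[:2]:
            x,y,w,h=[int(k) for k in b["rect"]]; v,u=min(479,y+h//2),min(639,x+w//2)
            print(n,l,b["rect"],round(b["confidence"],2),W[v,u].round(),d[v,u])
print(env.current_clock(),env.current_tool_pos(),env.current_orientation())
E
```

```text
scene bin [285.0, 164.3, 184.9, 183.2] 0.78 [512. -74. 129.] 912.693
scene lid [285.1, 165.2, 181.9, 158.2] 0.81 [534. -82. 129.] 925.4816
scene handle [286.8, 165.6, 183.3, 155.8] 0.91 [535. -86. 130.] 926.11554
scene handle [304.4, 315.9, 43.0, 44.9] 0.26 [441.  62.  56.] 907.05743
scene tin [305.4, 315.2, 43.2, 46.2] 0.73 [438.  61.  56.] 906.10547
scene tin [335.7, 161.8, 22.3, 27.6] 0.42 [ 734. -129.   83.] 1073.626
scene spice_jar [269.9, 240.2, 22.0, 47.4] 0.59 [585.  82. 104.] 934.04956
scene spice_jar [286.4, 164.1, 185.7, 155.2] 0.43 [535. -89. 131.] 925.72723
scene shaker [335.9, 163.7, 19.4, 23.4] 0.6 [ 736. -126.   82.] 1075.247
side bin [276.7, 163.8, 170.6, 162.5] 0.95 [521. -17. 128.] 992.4496
side bin [279.2, 183.0, 15.2, 41.2] 0.64 [ 730. -120.   60.] 1174.5337
side lid [273.0, 157.8, 173.4, 123.4] 0.61 [552. -75. 129.] 1039.1958
side handle [271.8, 163.9, 176.6, 119.8] 0.6 [547. -65. 129.] 1031.1475
side handle [273.7, 160.9, 173.6, 165.7] 0.19 [527. -22. 126.] 998.7776
side tin [354.8, 299.8, 49.1, 61.2] 0.87 [441.  78.  54.] 957.2048
side spice_jar [278.4, 263.2, 24.7, 56.1] 0.68 [597.  91.  76.] 985.58215
side spice_jar [275.0, 160.6, 172.8, 166.9] 0.67 [522. -21. 127.] 996.5152
side shaker [276.7, 182.5, 16.9, 39.9] 0.89 [ 736. -122.   62.] 1176.898
0.7 [ 247.09139917 -628.13470502  205.49629724] [ 1.79999471e+02 -1.46011294e-03  2.14726816e+01]
```

```bash
python3 - <<'E'
from h import *
H=[];L=[]
for n in("scene","side"):
    W=cloud(n,np.load(n+"0.npy")); d=np.load(n+"0.npy")
    m=(d>0)&(abs(W[...,0]-530)<220)&(abs(W[...,1]+70)<220)
    l=W[m&(abs(W[...,2]-128)<6)]; h=W[m&(W[...,2]>150)&(W[...,2]<200)]
    for nm,q in(("lid",l),("hd",h)):
        r=cv2.minAreaRect(q[:,:2].astype(np.float32)); print(n,nm,len(q),r,q[:,2].mean().round(1),np.percentile(q[:,2],[5,50,95,99]).round(1))
    b=h[h[:,2]>165]; print(n,"bar",len(b), cv2.minAreaRect(b[:,:2].astype(np.float32)) if len(b) else 0)
a=cv2.imread("pics/scene0.png")[130:390,220:520];b=cv2.imread("pics/side0.png")[130:390,220:520]
cv2.imwrite("pics/both.png",cv2.resize(np.hstack([a,b]),(800,347)))
E
```

```text
scene lid 14510 ((551.4019775390625, -88.27204895019531), (260.9586181640625, 227.10679626464844), 8.615876197814941) 130.1 [127.5 130.1 132.5 133.5]
scene hd 431 ((563.147705078125, -169.7558135986328), (118.54949188232422, 10.750420570373535), 8.959822654724121) 172.8 [155.1 175.5 178.3 179.3]
scene bar 374 ((563.4151000976562, -169.85757446289062), (118.07821655273438, 10.597329139709473), 8.734498977661133)
side lid 12134 ((548.5604858398438, -87.03486633300781), (260.2593994140625, 228.6855010986328), 8.819369316101074) 127.9 [125.5 127.9 130.2 131.3]
side hd 448 ((560.9682006835938, -165.6269989013672), (120.72026824951172, 13.757798194885254), 8.78431510925293) 169.5 [154.  171.8 175.8 176.8]
side bar 370 ((560.9682006835938, -165.6269989013672), (120.72026824951172, 13.757798194885254), 8.78431510925293)
```

View pics/both.png

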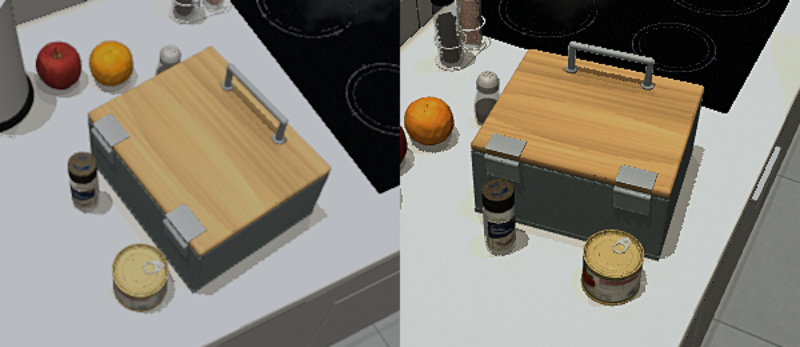

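```bash
cat >> h.py <<'E'
ORI=[180,0,8.75]
E
python3 - <<'E'
from h import *
print(env.ik([562,-168,300],ORI), env.current_wrist_force())
env.move_ptp([562,-168,300],ORI); env.move_gripper(0.45,5)
print(env.current_clock(),env.current_tool_pos())
for k,dx in enumerate((0,25)):
    if dx: env.move_straight([562-dx*np.sin(np.radians(8.75)),-168+dx*np.cos(np.radians(8.75)),300])
    c=env.calibration("wrist"); p,d=env.capture("wrist"); cv2.imwrite(f"pics/w{k}.png",p); np.savez(f"w{k}.npz",d=d,**{q:np.array(c[q]) for q in c if not isinstance(c[q],str)})
    print(env.boxes_of("wrist","handle"))
    # fisheye cloud
    R=cv2.Rodrigues(np.array(c["rvec"],float))[0]; t=np.array(c["tvec"],float).ravel()
    v,u=np.mgrid[0:480,0:640]; x=(u-c["cx"])/c["fx"]; y=(v-c["cy"])/c["fy"]; r=np.hypot(x,y)+1e-9
    s=np.tan(np.minimum(r,1.4))/r; W=(np.stack([x*s*d,y*s*d,d],-1)-t)@R
    m=(d>0)&(r<1.3)&(W[...,2]>165)&(W[...,2]<190)&(abs(W[...,0]-562)<75)&(abs(W[...,1]+168)<40)
    q=W[m]; print(len(q), cv2.minAreaRect(q[:,:2].astype(np.float32)) if len(q) else 0, np.percentile(q[:,2],[50,95,99]) if len(q) else 0)
    l=W[(d>0)&(r<1.0)&(abs(W[...,2]-127)<6)&(abs(W[...,1]+100)<60)]; print("lid z",np.median(l[:,2]) if len(l) else 0)
print(env.current_clock(),env.current_wrist_force())
E
```

```text
[ 19.11135093  12.57946859 -10.44490143  96.35212056   2.38922906
  71.28552799 -73.10513361] [0.25901172 0.6970718  0.78832419]
3.6583 [ 562.00140114 -168.00367708  300.0087021 ]
[{'rect': [133.0, 82.2, 227.1, 255.8], 'confidence': 0.7}]
1690 ((563.7745361328125, -168.65696716308594), (119.05167388916016, 10.439885139465332), 8.528420448303223) [172.52746284 174.31114556 174.75580312]
lid z 126.58203812978667
[{'rect': [156.5, 80.7, 228.2, 256.1], 'confidence': 0.55}, {'rect': [119.8, 130.4, 44.4, 34.8], 'confidence': 0.39}]
1521 ((563.4573364257812, -168.76780700683594), (117.27022552490234, 10.206489562988281), 8.488067626953125) [172.74274973 174.30535086 174.91051832]
lid z 126.58489655875513
4.175 [ 0.02443022 -0.38687465 -0.33293367]
```

View pics/w0.png

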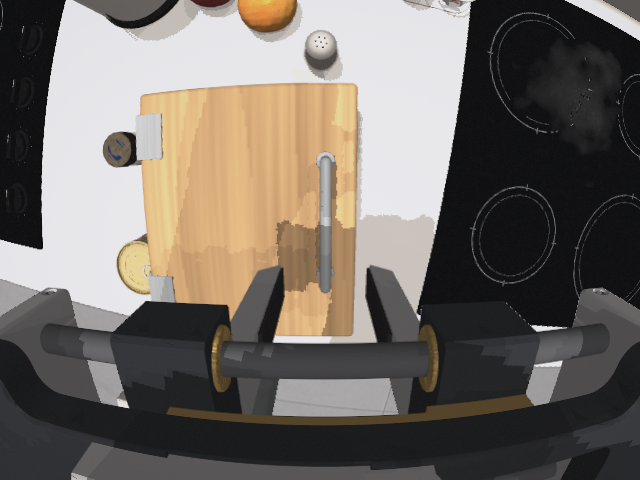

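```bash
cat >> h.py <<'E'
ORI=[180,0,8.6]; a=np.radians(8.6); B=np.array([-np.sin(a),np.cos(a),0]); Z=np.array([0,0,1.])
C=np.array([563.5,-168.7,170.]); HG=C+190*B-55*Z
def pos(th): return HG+190*(-B*np.cos(th)+Z*np.sin(th))+55*(B*np.sin(th)+Z*np.cos(th))
def tcp(th): return pos(th)-19*Z
def tang(th): return 190*(B*np.sin(th)+Z*np.cos(th))/198+55*(B*np.cos(th)-Z*np.sin(th))/198
def go(th1,th0,rate=40,n=None):
    n=n or max(1,int(np.ceil(abs(th1-th0)/.1)))
    for t in np.linspace(th0,th1,n+1)[1:]: env.move_straight(tcp(t),rate=rate)
def force(n=20):
    f=[]
    for _ in range(n): f.append(env.current_wrist_force()); env.hold(.01)
    return np.mean(f,0),np.std(f,0)
E
python3 - <<'E'
from h import *
env.move_straight(C+Z*60-19*Z,rate=200); env.move_straight(C-19*Z,rate=80)
t0=env.current_clock(); b,s=force(20); print("base",b,s,env.current_clock()-t0,env.current_tool_pos()-C)
env.move_gripper(0.0,6); print(env.current_clock(),env.current_opening()*94,env.current_finger_force()); 
f,s=force(10); print("gripped",f-b)
th=0
for t in np.arange(.1,.75,.1):
    go(t,th,50); th=t; f,s=force(20); r=f-b
    u=tang(t); print(round(t,2),"tang",round(r@u,2),"rad",round(r@np.cross(u,np.cross(B,Z)),2),r.round(2),round(env.current_clock(),1),(env.current_tool_pos()-tcp(t)).round(1))
E
```

```text
base [ 0.03323515  0.08317563 -0.04418174] [0.5830841  0.52371626 0.45430355] 0.16659999999999986 [  0.31706626  -0.06621948 -18.49107657]
6.475 9.949263649858176 6.000379174947739
gripped [-0.67309359  3.28199711  0.52072439]
0.1 tang -0.97 rad 5.72 [-0.79  4.89 -3.04] 7.3 [-0.1  0.4  0.1]
0.2 tang -0.73 rad 6.56 [-1.17  5.37 -3.7 ] 8.0 [-0.2  0.7  0.7]
0.3 tang -0.79 rad 7.5 [-1.4   5.69 -4.79] 8.8 [-0.2  0.8  1. ]
0.4 tang -0.36 rad 5.84 [-1.69  4.11 -3.97] 9.6 [0.  0.1 0.4]
0.5 tang -0.5 rad -1.31 [-0.94 -1.44  0.57] 10.3 [ 0.2 -0.5  0.1]
0.6 tang -0.28 rad -7.26 [-0.05 -4.9   5.43] 11.0 [ 0.3 -0.4  0.4]
0.7 tang 0.09 rad -6.7 [ 0.22 -3.66  5.63] 11.8 [0.3 0.2 0.5]
```

```bash
cat >> h.py <<'E'
X=np.cross(B,Z)
def rad(th): return np.cross(tang(th),X)
def adj(th,o,b,n=60,k=7.):
    """measure at th, return tangential force and updated radial target offset"""
    f,_=force(n); r=f-b; return r@tang(th), r@rad(th), o+np.clip(.6*(r@rad(th))/k,-.6,.6)
E
python3 - <<'E'
from h import *
b=np.array([.03,.08,-.04]); o=0; th=.7
print(tang(.7),rad(.7))
for t in (.7,.78,.86,.94,.86,.78,.7,.62,.54,.46,.38):
    env.move_straight(tcp(t)+o*rad(t),rate=40)
    ft,fr,o=adj(t,o,b); print(t,"tang",round(ft,2),"rad",round(fr,2),"o",round(o,2),round(env.current_clock(),1))
E
```

```text
[-0.12421076  0.8213054   0.55499012] [-0.08299064  0.54875002 -0.83064485]
0.7 tang 0.16 rad -6.69 o -0.57 12.6
0.78 tang 0.29 rad 3.37 o -0.28 13.6
0.86 tang 0.26 rad 0.02 o -0.28 14.7
0.94 tang 0.61 rad 2.11 o -0.1 15.7
0.86 tang 0.63 rad -2.93 o -0.35 16.8
0.78 tang 0.32 rad 1.2 o -0.25 17.8
0.7 tang -0.06 rad -1.42 o -0.37 18.9
0.62 tang 0.03 rad 0.5 o -0.33 19.9
0.54 tang -0.27 rad -0.12 o -0.34 21.0
0.46 tang -0.34 rad 0.1 o -0.33 22.0
0.38 tang -0.51 rad 0.14 o -0.32 23.1
```

```bash
cat >> h.py <<'E'
def lid_angle(th,name="wrist",save=None,tol=15):
    c=env.calibration(name); p,d=env.capture(name)
    if save: cv2.imwrite(save,p)
    if name=="wrist":
        R=cv2.Rodrigues(np.array(c["rvec"],float))[0]; t=np.array(c["tvec"],float).ravel()
        v,u=np.mgrid[0:480,0:640]; x=(u-c["cx"])/c["fx"]; y=(v-c["cy"])/c["fy"]; r=np.hypot(x,y)+1e-9
        s=np.tan(np.minimum(r,1.4))/r; W=(np.stack([x*s*d,y*s*d,d],-1)-t)@R; ok=(d>0)&(r<1.2)
    else: W=cloud(name,d); ok=d>0
    for _ in range(4):
        U=-B*np.cos(th)+Z*np.sin(th); N=B*np.sin(th)+Z*np.cos(th); q=W-HG
        m=ok&(abs(q@X)<120)&(q@U>50)&(q@U<212)&(abs(q@N-12)<tol)
        if m.sum()<100: return None
        k=np.polyfit(q[m]@U,q[m]@N,1); th+=np.arctan(k[0]); tol=max(4,tol*.6)
    return round(th,4),int(m.sum()),round(k[1],1)
E
python3 - <<'E'
from h import *
b=np.array([.03,.08,-.04]); o=-.33
for t in (.46,.56,.65): env.move_straight(tcp(t)+o*rad(t),rate=40)
print(adj(.65,o,b,40)); print("grip",lid_angle(.65),lid_angle(.65,"scene"),lid_angle(.65,"side"))
env.move_gripper(0.17)
print(env.current_clock(),env.current_opening()*94)
for i in range(4):
    print(lid_angle(.65),lid_angle(.65,"scene"),lid_angle(.65,"side"),env.current_finger_force(),(force(15)[0]-b).round(2),round(env.current_clock(),2)); env.hold(.15)
lid_angle(.65,"wrist","pics/w2.png")
E
```

```text
(np.float64(-0.11360074884189642), np.float64(-6.588148199180164), np.float64(-0.8946984170725856))
grip (np.float64(0.6447), 42350, np.float64(11.8)) (np.float64(0.6445), 10390, np.float64(13.3)) (np.float64(0.6429), 11858, np.float64(13.2))
25.7 15.821574558999297
(np.float64(0.6446), 43491, np.float64(11.9)) (np.float64(0.6442), 10262, np.float64(13.3)) (np.float64(0.6437), 11839, np.float64(13.2)) 0.0 [-0.01 -0.15  0.07] 25.98
(np.float64(0.6447), 43431, np.float64(11.8)) (np.float64(0.6442), 10293, np.float64(13.3)) (np.float64(0.6439), 11832, np.float64(13.2)) 0.0 [-0.02 -0.11 -0.18] 26.4
(np.float64(0.6447), 43392, np.float64(11.8)) (np.float64(0.6437), 10220, np.float64(13.4)) (np.float64(0.6445), 11976, np.float64(13.1)) 0.0 [ 0.11 -0.09  0.18] 26.82
(np.float64(0.6447), 43401, np.float64(11.9)) (np.float64(0.6447), 10317, np.float64(13.3)) (np.float64(0.6439), 11921, np.float64(13.1)) 0.0 [-0.04 -0.22 -0.01] 27.25
```

View pics/w2.png

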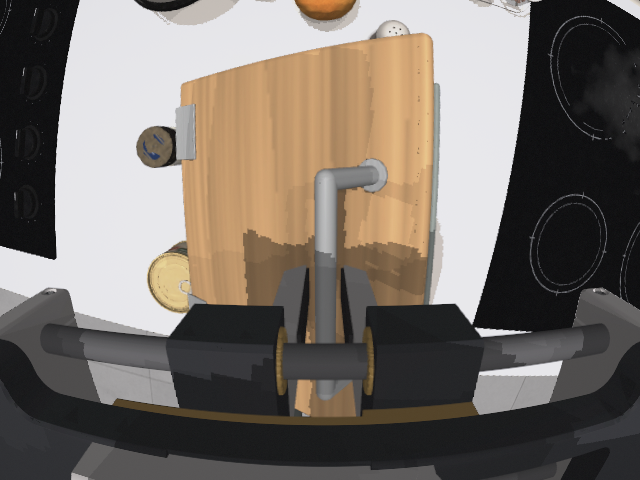

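```bash
python3 - <<'E'
from h import *
p0=np.array(env.current_tool_pos())
env.move_gripper(0.36); env.move_straight(p0+110*Z,rate=100); t0=env.current_clock()
print(t0,lid_angle(.645)); env.hold(2); print(lid_angle(.645),lid_angle(.645,"scene")); env.hold(1.6)
print(lid_angle(.645),lid_angle(.645,"scene"),env.current_clock())
c=env.calibration("wrist"); p,d=env.capture("wrist")
R=cv2.Rodrigues(np.array(c["rvec"],float))[0]; t=np.array(c["tvec"],float).ravel()
v,u=np.mgrid[0:480,0:640]; x=(u-c["cx"])/c["fx"]; y=(v-c["cy"])/c["fy"]; r=np.hypot(x,y)+1e-9
s=np.tan(np.minimum(r,1.4))/r; q=(np.stack([x*s*d,y*s*d,d],-1)-t)@R-pos(.6447)
m=(d>0)&(r<1.2)&(abs(q@X)<50)&(np.hypot(q@B,q[...,2])<12)
print("bar resid: B lo/hi",np.percentile(q[m]@B,[2,50,98]),"z top",np.percentile(q[m][:,2],98),m.sum(),(p0-tcp(.6447)))
E
```

```text
29.2 (np.float64(0.6449), 26604, np.float64(11.8))
(np.float64(0.6448), 26433, np.float64(11.8)) (np.float64(0.644), 11701, np.float64(13.4))
(np.float64(0.6447), 26460, np.float64(11.8)) (np.float64(0.6441), 11672, np.float64(13.4)) 33.05
bar resid: B lo/hi [-4.90540517 -0.08510194  5.10307966] z top 4.632937708650182 1811 [-0.07930661  0.60715998  0.89684523]
```

```bash
python3 - <<'E'
from h import *
b=np.array([.03,.08,-.04]); T=.6447; o=0
env.move_straight(tcp(T)+30*Z,rate=100); env.move_straight(tcp(T),rate=40)
print(lid_angle(T),(force(15)[0]-b).round(2)); env.move_gripper(0.0,5)
print(env.current_opening()*94,env.current_finger_force(),lid_angle(T),round(env.current_clock(),1))
for t in (.59,.52,.45,.38,.31,.24,.17,.11,.06,.03,.012):
    env.move_straight(tcp(t)+o*rad(t),rate=40 if t>.1 else 20)
    ft,fr,o=adj(t,o,b,15); print(t,round(ft,2),round(fr,2),round(o,2))
print(lid_angle(.012),lid_angle(.01,"scene"),round(env.current_clock(),1),env.current_opening()*94)
E
```

```text
(np.float64(0.6447), 46070, np.float64(11.8)) [-0.28 -0.05  0.06]
9.847120922703473 4.999873638153076 (np.float64(0.6426), 42655, np.float64(11.9)) 35.7
0.59 -0.55 -0.24 -0.02
0.52 -0.48 -0.51 -0.06
0.45 -0.85 -0.14 -0.08
0.38 -0.75 -0.22 -0.1
0.31 -0.85 0.13 -0.08
0.24 -1.02 -0.08 -0.09
0.17 -0.93 -0.03 -0.09
0.11 -0.94 -0.15 -0.11
0.06 -1.04 0.26 -0.09
0.03 -1.03 0.35 -0.06
0.012 -0.97 0.19 -0.04
(np.float64(0.0031), 63326, np.float64(11.5)) (np.float64(0.0026), 6733, np.float64(14.5)) 42.4 9.753487744392542
```

```bash
python3 - <<'E'
from h import *
b=np.array([.03,.08,-.04]); o=-.04
for t in (.008,.004,0,-.004,-.008,-.012):
    env.move_straight(tcp(t)+o*rad(t),rate=15); f=(force(25)[0]-b); print(t,round(f@tang(t),2),round(f@rad(t),2))
    if f@tang(t)>.3: break
print(lid_angle(0))
env.move_gripper(0.3); print(lid_angle(0)); p=np.array(env.current_tool_pos())
env.move_straight(p+150*Z,rate=120); print(lid_angle(0,save="pics/w3.png"),lid_angle(0,"scene"),round(env.current_clock(),1))
d=np.load("scene0.npy"); W=cloud("scene",d)
for l in("tin","spice_jar","shaker"): print(l,[ (x["rect"],x["confidence"]) for x in env.boxes_of("scene",l)[:1]])
E
```

```text
0.008 2.05 -0.15
(np.float64(-0.0001), 63477, np.float64(11.5))
(np.float64(0.0003), 64267, np.float64(11.5))
(np.float64(0.0004), 32023, np.float64(11.5)) (np.float64(0.0006), 7191, np.float64(14.5)) 45.0
tin [([303.0, 315.1, 45.8, 49.1], 0.7)]
spice_jar [([270.5, 242.7, 25.0, 46.3], 0.62)]
shaker [([337.6, 160.8, 17.3, 28.2], 0.83)]
```

View pics/w3.png

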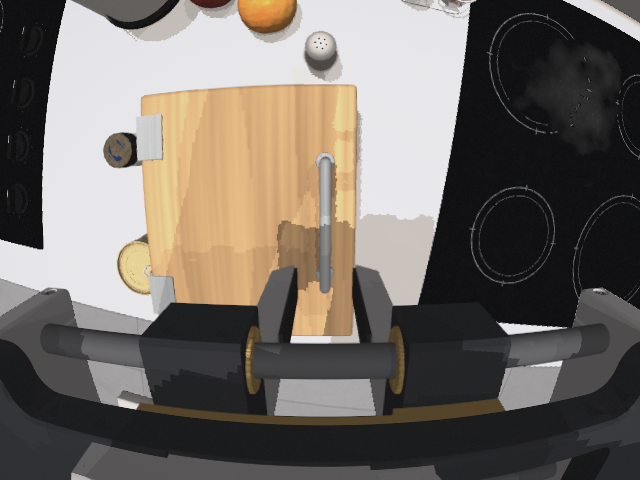

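The picture shows the lid shut, the handle free at u≈325, v 155–290, and the tin, jar and shaker where they were.

```bash
python3 -c "
from rig import env
print(env.hand_in())"
```

```text
the job is handed in; nothing more can be done
None
```

The stay hinge still holds: let go at about 0.645 rad, the lid stood by itself for over 3.8 s without moving, then I guided it fully shut, let go and handed the job in at about 45 s, with the tin, jar and shaker untouched.

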